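Tuck a heat shield under the lapped plate and hold it down

TASK

Pick up the flat aluminium heat shield by its upstanding tab and set it down flat on the grey floor panel, midway and square between the two studs, with its front edge still short of the lapped hinged plate. Then slide it straight forward until its front edge is tucked about 3 cm under the lip of the lapped plate, without lifting that plate. Finish while still holding the shield by its tab and pressing it firmly down flat on the panel (about 15 N); do not let go, and leave the other parts where they are.

Things in the scene. Friction and masses are not known exactly. Their poses are not given: they have to be found in the camera images.
- shield_tab (a point): centre of the shield's upstanding tab, where it is gripped. Tab: 8 thick (x) x 36 wide (y), its top 50 above the plate's underside. This point is 27 above the underside, 20 behind the plate's centre (towards -x), midway in y, 75 behind the front edge. x points to the front edge, z up
- shield_front (a point): middle of the shield's front edge, on its underside; same axes as the tab
- bay (a point): fixed point midway between two steel studs, on the top face of the panel. Studs: 10 mm across, 26 high, nuts 16 across and 8 high at the foot, 130 apart along this frame's y. x points level at the lapped plate, square to its lip, z up. The lip lies 53 ahead in x; the panel face reaches 90 behind. Panel position, yaw and the studs' place along y vary
- panel: fixed grey panel, 240 (x) x 250 (y) x 10 thick, origin at the centre of its underside; the lapped plate lies over its far (+x) part. Axes parallel to the bay's
- flap_edge (a point): middle of the lip (free front edge) of the lapped plate: bare steel, 230 wide (y), 80 long (x), 3 thick, level, its underside 8 above the panel face, with the front 10 mm bent up so that the mouth is 14 high at the lip. Hinged along its far edge; a block 77 behind the lip closes the gap there
- flap (a joint): lift angle of the lapped plate, rad: 0 lying in place, grows as its lip rises (0.06 is 5 mm at the lip). It is free to lift, held down only by its weight and a weak spring
- wheel_cyl: bystander: small aluminium wheel cylinder with black rubber ends, 36 x 56 x 40 high, beyond the shield; origin at its underside
- union: bystander: brass pipe union, 22 mm block, 28 high, on the robot's side of the shield; origin at its underside
- bush: bystander: steel flanged bush, 22 mm across, 17 high, standing on a near corner of the panel; origin at its underside
- shield: loose heat shield of bare aluminium, about 0.18 kg, flat on the table at the start: a plate 110 long (x) x 100 wide (y) x 4 thick with one tab standing on it and two low ribs (look only). Origin at the centre of the underside
Mind the look-alikes: they are no part of the job. What is shaped like the shield but brown is not meant.

How it is judged:
By the outcome, as a careful person would: the job done as asked, in the order asked, and still so for the second after the job is handed in, while the arm keeps its last pose, push and grip.
It also fails if it takes over 42 s, if anything falls off the work surface, if the arm or the gripper's body presses on something with over 40 N, if the wrist force passes 120 N, or if a joint passes its speed limit or range.

ROBOT

A 6-joint arm with a two-finger parallel gripper is mounted at the origin on the work surface. World frame = base frame: x ahead of the robot, y to its left, z up, the work surface at z = 0. Lengths are in m, angles in rad, forces in N, time in s.
With the tool pointing down it reaches from about 0.25 to 0.725 m from the base axis. Payload 4 kg.
Tool frame: the origin (TCP) lies at the very end of the fingers, on their centre line; the grasp point (between the pads) lies 19 mm behind it; z points along the fingers, y is the line along which they close (so a half turn about z gives the same grasp; the last joint's range is limited). The gripper opens to 85 mm and grips with 20 to 120 N. Pads are 22 mm wide; open, the fingers measure 114 mm over their backs; the gripper's body (76 mm by 85 mm) begins 54 mm behind the grasp point. The pads swing forward as they close: fully open they stand 13 mm farther back than shut.
Start: joints at [-1.339, 0.241, 0.005, 1.335, 0, 1.571], TCP at [0.115, -0.487, 0.231] pointing down, gripper open.
Joint ranges: [-2.72, 2.72], [-1.05, 1.87], [-1.09, 1.28], [-1.99, 2.15], [-1.42, 1.44], [-3.14, 3.14]. Speed limits (rad/s): [2.79, 2.79, 3.14, 3.14, 3.14, 3.14].

INTERFACE

Orientations are given as a unit quaternion [x, y, z, w].
In Python, from workcell import bot, vision, workorder gives the robot as it stands.
- The arm moves only by the shell command python3 -m creep 'ROWS' [OPENING]. ROWS is JSON, a list of rows, each a list of 2 entries, a list of its own where there are three numbers: the shift along the tool's x, y, z in mm, then the turn, a rotation vector about the tool's x, y, z in rad. In form: [[[dx, dy, dz], [wx, wy, wz]], ...]. A call has 1 to 12 rows; each row shifts and turns the commanded pose from where the row before left it, along the tool's axes as they then stand; what a row does not reach is not made up. A row lasts 1/8 s, in which the tool goes at most 62.5 mm and 10.7 degrees, less where a joint would pass 70% of its speed; a pose out of reach is approached as far as the arm can. A call is refused whole if a number of a shift passes 62.5 or a number of a turn 0.188, either way. A call with a gripper value outside its range is refused whole. OPENING is the finger opening in mm, from 0 to 85.4, set as the call begins (- or left out, the last holds). The fingers move at their own pace and stop on an object; the grip force is fixed at half the most. Time passes only in rows, so rows that do not move let the fingers close. It gives the time, the measured TCP pose, the force, the opening and the grip force at its end, in the units of the state.
- bot.get_obs(): the state, without advancing time (a new reading comes with each control period).
- vision.camera(name): name is "scene" or "top"; returns a dict with "image" (400x640x3 uint8, blue, green, red), "z_map" (400x640 float32, m along the optical axis (not along the pixel's ray), 0 where there is no reading), "K" (3x3 intrinsics, pixels), "rvec" (rotation vector, rad) and "tvec" (3), from world to camera coordinates, as OpenCV has them. Camera axes: x right, y down, z forward; pixel columns grow to the right and rows downward; lengths in m; the calibration is good to about 2 mm. A picture is of the moment at which its call begins.
- workorder.job_done(): hands the job in; it is judged then, once.
Trained networks look in a picture, given as the dict that the camera call returned (one of the last four; its "shot" number tells which), for a name from the list of things; names that differ only in an ending like _2 or _b are one class to them, and where a whole thing is asked for, a point or a joint stands for the part that bears it (a point fixed in the world has none). Each returns a list of dicts, best first, with "score" (0 to 1); they miss things now and then, are a little off and sometimes report something else, mostly with a low value. They report only what shows in the picture. A call takes as long as a camera call. They do not tell look-alikes from the thing itself.
- vision.spot_in(picture, query): "position" ([column, row] in pixels, amid what is visible of it).
- vision.place_of(picture, query): "position" ([column, row] in pixels: a listed point, or the origin of a listed thing).
The state is a dict: "clock": time; "joint_pos": joint angles; "joint_vel": joint speeds; "tau": joint torques, N m; "eef_pos": TCP position; "tool_rot": TCP orientation; "ft_force": force on the tool from outside, world axes, zero at the start; "ft_torque": the same for the moment, N m; "grip_width": finger opening in m; "grasp_force": force on a finger pad.
Only numpy, scipy, OpenCV 4.12 (cv2) and the standard library are available. Lean on these libraries where they do the work, as an engineer would, in place of code of your own. Each camera call takes 0.05 s, during which the arm holds its last target. There are 200 camera calls.

## Working session

There is one attempt and no reset: what is moved stays moved. The work goes in short steps, Python scripts to look and compute and a shell command to move; the robot and the scene stay as the last step left them, time stands still between calls to the robot, and variables do not carry over. Pictures are saved under pics/ and viewed, at most 10 in all, crops included, and the job is handed in when it is done.

```bash
mkdir -p pics; ls
cat > h.py <<'E'
import numpy as np, cv2
from workcell import bot, vision, workorder
from scipy.spatial.transform import Rotation as R
def cam(n): return vision.camera(n)
def ray(c,px,z):
    """pixel -> world on plane height z"""
    Rm=cv2.Rodrigues(np.array(c["rvec"],float))[0]; t=np.array(c["tvec"],float).ravel()
    o=-Rm.T@t; d=Rm.T@np.linalg.inv(c["K"])@np.array([px[0],px[1],1.]); return o+d*(z-o[2])/d[2]
def dep(c,px):
    Rm=cv2.Rodrigues(np.array(c["rvec"],float))[0]; t=np.array(c["tvec"],float).ravel()
    z=c["z_map"][int(round(px[1])),int(round(px[0]))]
    return Rm.T@(np.linalg.inv(c["K"])@np.array([px[0],px[1],1.])*z-t)
def cloud(c):
    Rm=cv2.Rodrigues(np.array(c["rvec"],float))[0]; t=np.array(c["tvec"],float).ravel()
    v,u=np.mgrid[:400,:640]; z=c["z_map"]
    p=np.stack([u,v,np.ones_like(u)],-1)@np.linalg.inv(c["K"]).T*z[...,None]
    return (p-t)@Rm
def proj(c,p): return cv2.projectPoints(np.array(p,float).reshape(-1,3),np.array(c["rvec"],float),np.array(c["tvec"],float),c["K"],None)[0].reshape(-1,2)
E
python3 - <<'E'
from h import *
np.set_printoptions(precision=4,suppress=True)
o=bot.get_obs(); print({k:np.round(v,3) for k,v in o.items()})
for n in("top","scene"):
    c=cam(n); cv2.imwrite(f"pics/{n}0.png",c["image"])
    for q in("shield_tab","shield_front","bay","flap_edge","shield","panel","wheel_cyl","union","bush"):
        print(n,q,[(np.round(r["position"]),round(r["score"],2),dep(c,r["position"])) for r in vision.place_of(c,q)[:3]])
E
```

```text
pics
{'clock': np.float64(0.0), 'joint_pos': array([-1.339,  0.241,  0.004,  1.335, -0.   ,  1.571]), 'joint_vel': array([-0.   ,  0.001, -0.001, -0.   ,  0.001,  0.002]), 'tau': array([ -0.   , -37.232,  25.241,   0.017,  -0.   ,  -0.   ]), 'eef_pos': array([ 0.115, -0.486,  0.23 ]), 'tool_rot': array([ 0.993,  0.116, -0.   , -0.001]), 'ft_force': array([0.03 , 0.754, 0.348]), 'ft_torque': array([ 0.051, -0.041, -0.003]), 'grasp_force': np.float64(0.0), 'grip_width': np.float64(0.086)}
top shield_tab [(array([257., 191.]), 0.89, array([0.56  , 0.154 , 0.0071])), (array([197., 296.]), 0.67, array([0.3342, 0.2762, 0.0513])), (array([170., 192.]), 0.64, array([0.5574, 0.337 , 0.0512]))]
top shield_front [(array([270., 276.]), 0.93, array([0.3699, 0.1259, 0.0062])), (array([267., 161.]), 0.83, array([ 0.6303,  0.1329, -0.0026])), (array([186., 325.]), 0.81, array([0.2679, 0.3136, 0.0024]))]
top bay []
top flap_edge [(array([407., 167.]), 0.85, array([ 0.607 , -0.1846,  0.008 ])), (array([265., 162.]), 0.35, array([ 0.6272,  0.1376, -0.0002]))]
top shield [(array([259., 188.]), 0.96, arr
[... 717 characters left out ...]
0.2917, 0.306 , 0.0039])), (array([330., 149.]), 0.88, array([0.3648, 0.1205, 0.0028])), (array([405., 218.]), 0.71, array([ 0.6327,  0.1266, -0.0025]))]
scene bay []
scene flap_edge [(array([286., 279.]), 0.68, array([ 0.61  , -0.1788,  0.024 ]))]
scene shield [(array([216., 199.]), 0.96, array([ 0.3527, -0.1938,  0.0311])), (array([393., 192.]), 0.91, array([0.5652, 0.152 , 0.0036])), (array([442., 151.]), 0.65, array([ 0.9794, -0.3576,  0.8148]))]
scene panel []
scene wheel_cyl [(array([409., 240.]), 0.59, array([0.6901, 0.0785, 0.0231]))]
scene union [(array([381., 156.]), 0.46, array([0.4665, 0.199 , 0.0112]))]
scene bush [(array([209., 258.]), 0.61, array([ 0.4642, -0.2773,  0.0102]))]
```

View pics/top0.png

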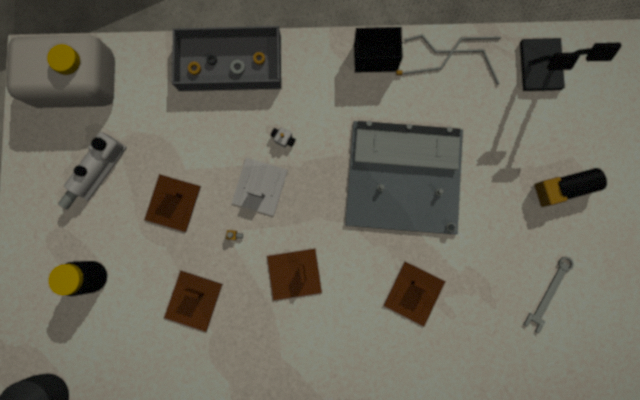

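View pics/scene0.png

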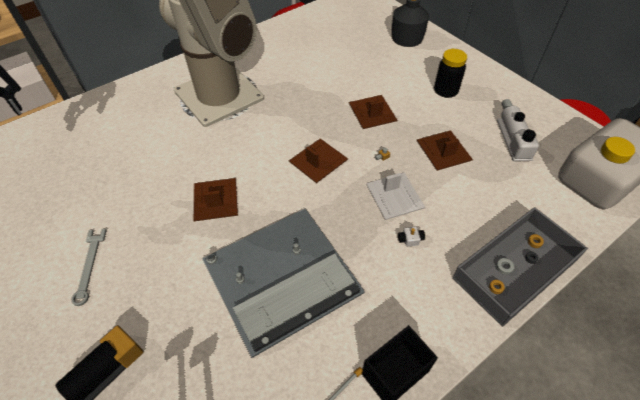

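The candidates shaped like the shield are brown ones at top (172,203), (194,300), (294,275) and (414,293), plus a bare-metal one at (260,187). The bare-metal one fits: it is aluminium, with the wheel cylinder beyond it at (283,136) and the union on the robot's side at (233,236). The panel is centred at (404,178), with its studs near (379,190) and (437,193). I'll confirm in one enlarged crop.

Run:
```python
from h import *
np.set_printoptions(precision=4,suppress=True)
c=cam("top"); im=c["image"]
a=im[115:245,215:305]; b=im[115:245,340:470]
s=np.hstack([a,b]); s=cv2.convertScaleAbs(s,alpha=1.6)
cv2.imwrite("pics/crop1.png",cv2.resize(s,None,fx=3.6,fy=3.6,interpolation=cv2.INTER_CUBIC))
P=cloud(c); print("depth noise at table",P[250:260,330:350,2].std(),P[250:260,330:350,2].mean())
hsv=cv2.cvtColor(im,cv2.COLOR_BGR2HSV)
for px in[(270,175),(245,200),(225,180),(300,200),(400,210),(400,150)]: print(px,im[px[1],px[0]],hsv[px[1],px[0]],P[px[1],px[0]])
print(P[205,345:465:8,2]); print(P[150,345:465:8,2])
np.save("P.npy",P)
sc=cam("scene"); print([ (k, np.array(sc[k]).ravel()) for k in("K","rvec","tvec")]); print(c["K"])
Q=cloud(sc); print(Q[265,255],Q[300,300])
```

```text
depth noise at table 0.0020170581673930143 -0.00015428184755980607
(270, 175) [114 120 121] [ 26  15 121] [0.5968 0.1256 0.0041]
(245, 200) [83 88 89] [25 17 89] [0.5409 0.1824 0.005 ]
(225, 180) [110 124 130] [ 21  39 130] [0.5881 0.2287 0.0004]
(300, 200) [110 123 130] [ 20  39 130] [ 0.5391  0.0587 -0.0023]
(400, 210) [69 70 66] [83 15 70] [ 0.5107 -0.1647  0.0107]
(400, 150) [ 92 101  99] [ 37  23 101] [ 0.6448 -0.1682  0.0194]
[-0.0017  0.0093  0.01    0.009   0.0116  0.0094  0.0084  0.0112  0.0129
  0.011   0.0103  0.0111  0.0109  0.007   0.0112]
[0.0054 0.0092 0.0222 0.0218 0.0218 0.0189 0.0201 0.0206 0.022  0.0203
 0.018  0.021  0.021  0.0183 0.0214]
[('K', array([439.7753,   0.    , 321.9281,   0.    , 439.7753, 201.5005,
         0.    ,   0.    ,   1.    ])), ('rvec', array([ 2.2739,  1.1332, -0.3907])), ('tvec', array([-0.2936, -0.3056,  1.2536]))]
[[465.4364   0.     322.9647]
 [  0.     465.4364 202.1244]
 [  0.       0.       1.    ]]
[ 0.5366 -0.2087  0.0079] [ 0.6627 -0.1823  0.0232]
```

View pics/crop1.png

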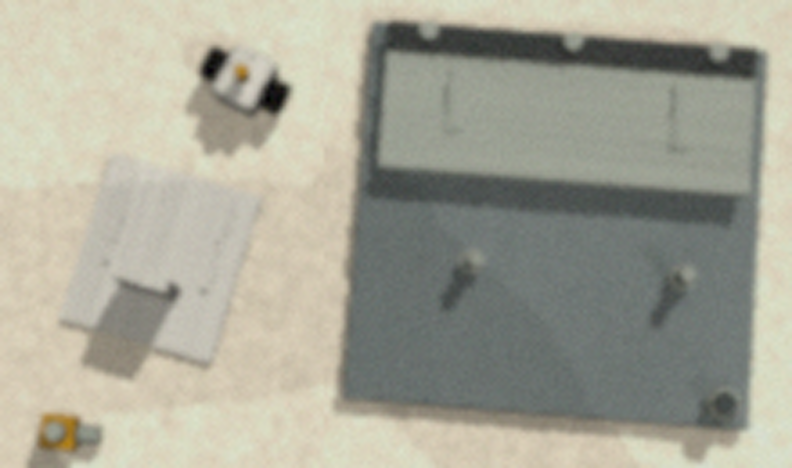

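The crop confirms it. The bare aluminium shield has crop corners (110,155), (260,200), (210,364), (62,322) and its front edge at the top. The panel corners, lip and studs are clear, and the bush stands at the near right corner.

Run:
```python
from h import *
np.set_printoptions(precision=4,suppress=True)
c=cam("top"); f=lambda p:np.array(p)/3.6-0.36+[215,115]
def g(p):  # crop px right half: b starts at col 90 of stack
    q=np.array(p)/3.6-0.36; return q+[340-90,115]
def fit(mod,W):
    mod,W=np.array(mod,float),np.array(W)[:,:2]; mc,wc=mod.mean(0),W.mean(0)
    U,S,V=np.linalg.svd((mod-mc).T@(W-wc)); Rm=(U@V).T
    print("yaw",np.degrees(np.arctan2(Rm[1,0],Rm[0,0])),"org",wc-Rm@mc,"res mm",1e3*np.linalg.norm((mod-mc)@Rm.T+wc-W,axis=1)); return Rm,wc-Rm@mc
S=[ray(c,f(p),.004) for p in[(110,155),(260,200),(210,364),(62,322)]]
Rs,os_=fit([(.055,.05),(.055,-.05),(-.055,-.05),(-.055,.05)],S)
print("tab",os_+Rs@[-.02,0],"front",os_+Rs@[.055,0])
Pn=[ray(c,g(p),.01) for p in[(372,22),(766,48),(746,430),(340,400)]]
Rp,op=fit([(.12,.125),(.12,-.125),(-.12,-.125),(-.12,.125)],Pn)
L=[ray(c,g(p),z) for p,z in[((375,167),.026),((750,193),.026)]]; print("lip ends in panel",[(l[:2]-op)@Rp for l in L], np.linalg.norm(L[0]-L[1]))
St=[ray(c,g(p),z) for p,z in[((473,258),.036),((685,275),.036)]]; print("stud tops in panel",[(l[:2]-op)@Rp for l in St])
# stud tops via depth
P=np.load("P.npy")
for p in[(473,258),(685,275)]:
    u,v=g(p).astype(int); w=P[v-8:v+9,u-8:u+9].reshape(-1,3); print("stud>22mm",w[w[:,2]>.022].mean(0),(w[:,2]>.022).sum())
w=P[160:205,235:285].reshape(-1,3); w=w[w[:,2]>.03]; print("tab cloud",w.mean(0),len(w))
sc=cam("scene"); w=cloud(sc)[165:215,365:425].reshape(-1,3); w=w[w[:,2]>.02]; print("tab scene",w.mean(0),len(w))
for n,cc in(("t",c),("s",sc)):
  for q in("bay","flap_edge","shield_tab","shield_front"):
    print(n,q,[(np.round(r["position"],1),round(r["score"],2),ray(cc,r["position"],{"bay":.01,"flap_edge":.025,"shield_tab":.027,"shield_front":0}[q])[:2]) for r in vision.place_of(cc,q)])
print("bay pred",op+Rp@[-.03,0])
# scene overlay
im=sc["image"].copy()
def W(Rm,o,pts): return [np.r_[o+Rm@np.array(p[:2]),p[2]] for p in pts]
for Rm,o,pts in((Rs,os_,[(.055,.05,.004),(.055,-.05,.004),(-.055,-.05,.004),(-.055,.05,.004)]),(Rp,op,[(.12,.125,.01),(.12,-.125,.01),(-.12,-.125,.01),(-.12,.125,.01)])):
    cv2.polylines(im,[np.round(proj(sc,W(Rm,o,pts))).astype(int).reshape(-1,1,2)],True,(0,0,255),1)
cv2.imwrite("pics/ov1.png",cv2.resize(im[150:360,190:450],None,fx=2.8,fy=2.8,interpolation=cv2.INTER_CUBIC))
```

```text
yaw -17.080670982186664 org [0.5703 0.1503] res mm [0.3507 1.482  1.3934 1.976 ]
tab [0.5512 0.1561] front [0.6229 0.1341]
yaw -5.6276248832376545 org [ 0.5861 -0.1765] res mm [1.6266 1.3717 0.697  1.3308]
lip ends in panel [array([0.0234, 0.1156]), array([ 0.0248, -0.1153])] 0.23091390902827993
stud tops in panel [array([-0.03  ,  0.0526]), array([-0.0305, -0.076 ])]
stud>22mm [ 0.5601 -0.1199  0.0341] 19
stud>22mm [ 0.5475 -0.249   0.0322] 25
tab cloud [0.5352 0.1365 0.1745] 87
tab scene [0.5759 0.1278 0.0768] 180
t bay []
t flap_edge [(array([406. , 167.9]), 0.84, array([ 0.6029, -0.1792]))]
t shield_tab [(array([195.7, 289.8]), 0.97, array([0.3449, 0.2857])), (array([299. , 271.9]), 0.83, array([0.379 , 0.0614])), (array([255.5, 189.4]), 0.63, array([0.5615, 0.1552])), (array([421.2, 283.9]), 0.63, array([ 0.3485, -0.2019]))]
t shield_front [(array([271.8, 276.8]), 0.7, array([0.3682, 0.1238])), (array([402.1, 316. ]), 0.65, array([ 0.2776, -0.1624])), (array([163.1, 226.5]), 0.63, array([0.4851, 0.3685])), (array([268.8, 165.1]), 0.61, array([0.6205, 0.1287])), (array([188.5, 324.5]), 0.6, array([0.2676, 0.3086]))]
s bay []
s flap_edge []
s shield_tab [(array([311.8, 160.3]), 0.96, array([0.3859, 0.0475])), (array([209.9, 200.9]), 0.74, array([ 0.3462, -0.2075])), (array([391.9, 183.9]), 0.7, array([0.5573, 0.1514])), (array([448. , 148.5]), 0.69, array([0.5573, 0.3367])), (array([371.8, 108.2]), 0.57, array([0.3316, 0.2848]))]
s shield_front [(array([363.5, 100.8]), 0.79, array([0.2719, 0.3085])), (array([216.9, 181.5]), 0.79, array([ 0.2825, -0.1609])), (array([407.1, 217. ]), 0.77, array([0.6351, 0.131 ])), (array([331.6, 145.7]), 0.77, array([0.3555, 0.1314])), (array([431.9, 132.6]), 0.63, array([0.4774, 0.3694]))]
bay pred [ 0.5562 -0.1736]
```

View pics/ov1.png

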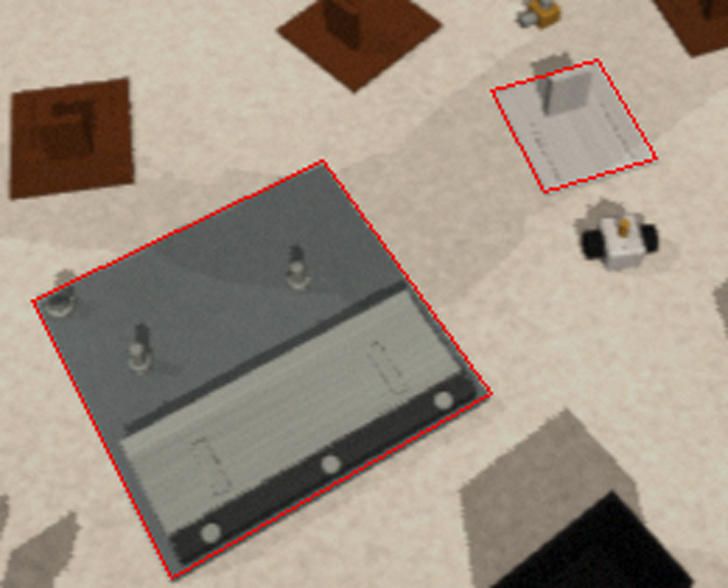

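The overlay fits both the shield and the panel, with edges within about 1–2 mm in the second camera too. Next I turn the tool 60°, then go above the tab.

```bash
python3 -m creep '[[[0,0,0],[0,0,-0.174]],[[0,0,0],[0,0,-0.174]],[[0,0,0],[0,0,-0.174]],[[0,0,0],[0,0,-0.174]],[[0,0,0],[0,0,-0.174]],[[0,0,0],[0,0,-0.174]]]' 60; python3 -m creep '[[[50,15,6],[0,0,0]],[[50,15,6],[0,0,0]],[[50,15,6],[0,0,0]],[[50,15,6],[0,0,0]],[[50,15,6],[0,0,0]],[[50,15,6],[0,0,0]],[[50,15,6],[0,0,0]],[[50,15,6],[0,0,0]],[[50,15,6],[0,0,0]],[[50,15,6],[0,0,0]],[[50,15,6],[0,0,0]],[[50,15,6],[0,0,0]]]'
cat >> h.py <<'E'
def delta(target,yaw_y):
    """mm shift in tool axes to target TCP, and turn about tool z so tool y points at yaw_y (deg)"""
    o=bot.get_obs(); T=R.from_quat(o["tool_rot"]).as_matrix(); d=T.T@(np.array(target)-o["eef_pos"])*1e3
    a=np.degrees(np.arctan2(T[1,1],T[0,1])); w=(a-yaw_y+90)%180-90
    print("clock",round(float(o["clock"]),2),"tcp",np.round(o["eef_pos"],4),"yaw_y",round(a,2),"toolz",np.round(T[:,2],4),"shift",np.round(d,1),"turn z",round(np.radians(w),4),"F",np.round(o["ft_force"],1),"w",round(float(o["grip_width"])*1e3,1),"g",round(float(o["grasp_force"]),1),"j",np.round(o["joint_pos"],2))
E
python3 -c "
from h import *
delta([.5512,.1561,.11],-17.08)"
```

```text
clock: 2.35
eef_pos: [0.1149, -0.4866, 0.2313]
tool_rot: [0.802, 0.598, -0.0, 0.0]
ft_force: [0.2, 0.2, -0.7]
grip_width: 0.06
grasp_force: 0.0
clock: 3.85
eef_pos: [0.4625, 0.0368, 0.1593]
tool_rot: [0.803, 0.596, 0.0, 0.0]
ft_force: [-0.5, 0.1, 0.7]
grip_width: 0.06
grasp_force: 0.0
clock 3.85 tcp [0.4625 0.0368 0.1593] yaw_y -16.88 toolz [ 9.e-04 -2.e-04 -1.e+00] shift [139.9  50.2  49.4] turn z 0.0035 F [-0.5  0.1  0.7] w 60.0 g 0.0 j [ 0.08  0.22 -0.22  1.13 -0.    1.94]
```

```bash
python3 -m creep '[[[47,17,16],[0,0,0]],[[47,17,16],[0,0,0]],[[46,16,17],[0,0,0]],[[0,0,0],[0,0,0]]]'
python3 - <<'E'
from h import *
delta([.5512,.1561,.010],-17.08)
t=cam("scene"); im=t["image"]
cv2.imwrite("pics/s2.png",cv2.resize(im[100:250,300:500],None,fx=4,fy=4,interpolation=cv2.INTER_CUBIC))
E
```

```text
clock: 4.35
eef_pos: [0.5505, 0.157, 0.1078]
tool_rot: [0.802, 0.597, -0.001, -0.001]
ft_force: [-0.6, -0.5, -0.7]
grip_width: 0.0601
grasp_force: 0.0
clock 4.35 tcp [0.5505 0.157  0.1078] yaw_y -16.69 toolz [-2.5e-03 -3.0e-04 -1.0e+00] shift [-0.5  1.2 97.8] turn z 0.0068 F [-0.6 -0.5 -0.7] w 60.1 g 0.0 j [ 0.28  0.46 -0.    1.11  0.    2.14]
```

View pics/s2.png

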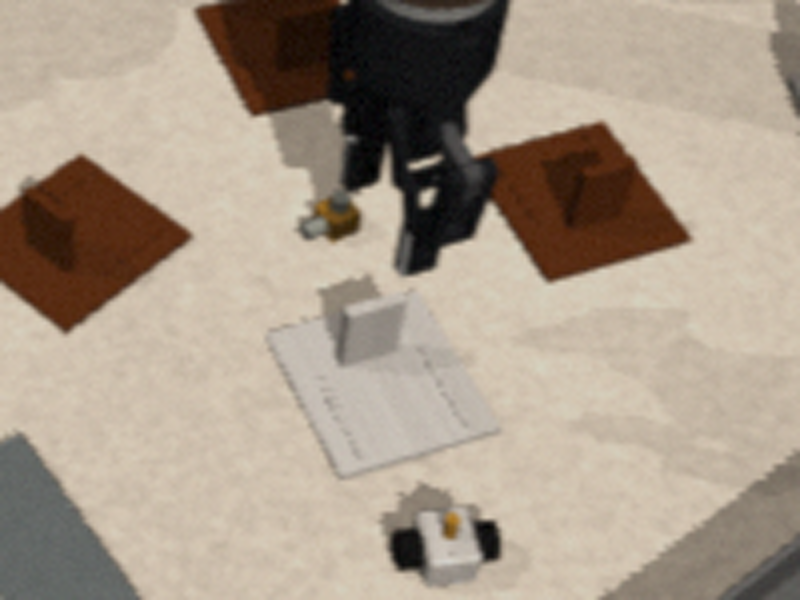

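The open fingers, at (365,160) and (420,230) in the crop, straddle the tab at (370,330) along its thin direction. The union and wheel cylinder are clear. I'll descend and grip.

```bash
python3 -m creep '[[[0,1,25],[0,0,0.007]],[[0,0,25],[0,0,0]],[[0,0,22],[0,0,0]],[[0,0,15],[0,0,0]],[[0,0,10],[0,0,0]],[[0,0,0],[0,0,0]]]'
python3 -m creep '[[[0,0,0],[0,0,0]],[[0,0,0],[0,0,0]],[[0,0,0],[0,0,0]],[[0,0,0],[0,0,0]],[[0,0,0],[0,0,0]],[[0,0,0],[0,0,0]]]' 0
python3 -c "
from h import *
delta([.5512,.1561,.010],-17.08)"
```

```text
clock: 5.15
eef_pos: [0.5507, 0.1538, 0.0131]
tool_rot: [0.806, 0.593, -0.0, -0.0]
ft_force: [-0.2, -0.6, -0.1]
grip_width: 0.0598
grasp_force: 0.0
clock: 5.9
eef_pos: [0.5517, 0.1545, 0.014]
tool_rot: [0.805, 0.593, 0.001, 0.0]
ft_force: [0.5, 0.3, 4.7]
grip_width: 0.0073
grasp_force: 59.3
clock 5.9 tcp [0.5517 0.1545 0.014 ] yaw_y -17.3 toolz [ 1.4e-03  5.0e-04 -1.0e+00] shift [ 1.4 -0.9  4. ] turn z -0.0038 F [0.5 0.3 4.7] w 7.3 g 59.3 j [ 0.27  0.56 -0.12  0.89  0.    2.15]
```

```bash
python3 -m creep '[[[0,0,-5],[0,0,0]],[[0,0,-10],[0,0,0]],[[0,0,-15],[0,0,0]],[[0,0,-20],[0,0,0]],[[0,0,-20],[0,0,0]],[[0,0,-15],[0,0,0]],[[0,0,0],[0,0,-0.10]],[[0,0,0],[0,0,-0.10]],[[0,0,0],[0,0,0]]]'
python3 - <<'E'
from h import *
Y=np.radians(-5.628); Rp=np.array([[np.cos(Y),-np.sin(Y)],[np.sin(Y),np.cos(Y)]]); op=np.array([.5861,-.1765])
bay=op+Rp@[-.03,-.0117]; print("bay",bay)
delta(np.r_[bay+Rp@[-.035,0],.1],-5.63)
E
```

```text
clock: 7.02
eef_pos: [0.551, 0.1542, 0.0987]
tool_rot: [0.743, 0.67, 0.0, 0.0]
ft_force: [-0.0, 0.1, -1.1]
grip_width: 0.0071
grasp_force: 58.4
bay [ 0.5550972  -0.18520152]
clock 7.03 tcp [0.551  0.1542 0.0987] yaw_y -5.91 toolz [ 2.e-04  1.e-04 -1.e+00] shift [-337.4    4.    -1.3] turn z -0.0049 F [-0.   0.1 -1.1] w 7.1 g 58.4 j [ 0.27  0.47 -0.02  1.08  0.    1.95]
```

```bash
python3 -m creep '[[[-20,0,0],[0,0,0]],[[-40,1,0],[0,0,0]],[[-40,1,0],[0,0,0]],[[-45,0,0],[0,0,0]],[[-45,1,0],[0,0,0]],[[-45,0,0],[0,0,0]],[[-40,1,0],[0,0,0]],[[-35,0,0],[0,0,0]],[[-20,0,0],[0,0,0]],[[-7,0,0],[0,0,0]],[[0,0,0],[0,0,0]],[[0,0,0],[0,0,0]]]'
python3 - <<'E'
from h import *
Y=np.radians(-5.628); Rp=np.array([[np.cos(Y),-np.sin(Y)],[np.sin(Y),np.cos(Y)]])
bay=np.array([.5551,-.1852])
delta(np.r_[bay+Rp@[-.035,0],.1],-5.63)
a=cam("top")["image"][110:245,330:480]; s=cam("scene"); b=s["image"][150:285,190:340]
cv2.imwrite("pics/a3.png",cv2.resize(cv2.convertScaleAbs(np.vstack([a]),alpha=1.5),None,fx=4,fy=4,interpolation=cv2.INTER_CUBIC))
cv2.imwrite("pics/b3.png",cv2.resize(s["image"][150:300,180:380],None,fx=4,fy=4,interpolation=cv2.INTER_CUBIC))
E
```

```text
clock: 8.52
eef_pos: [0.5208, -0.1803, 0.0983]
tool_rot: [0.742, 0.671, 0.0, -0.0]
ft_force: [0.3, -0.2, -1.3]
grip_width: 0.0073
grasp_force: 58.4
clock 8.53 tcp [ 0.5208 -0.1803  0.0983] yaw_y -5.76 toolz [-2.e-04  5.e-04 -1.e+00] shift [-1.5 -0.4 -1.7] turn z -0.0023 F [ 0.3 -0.2 -1.3] w 7.3 g 58.4 j [-0.33  0.43 -0.08  1.06  0.    1.34]
```

View pics/b3.png

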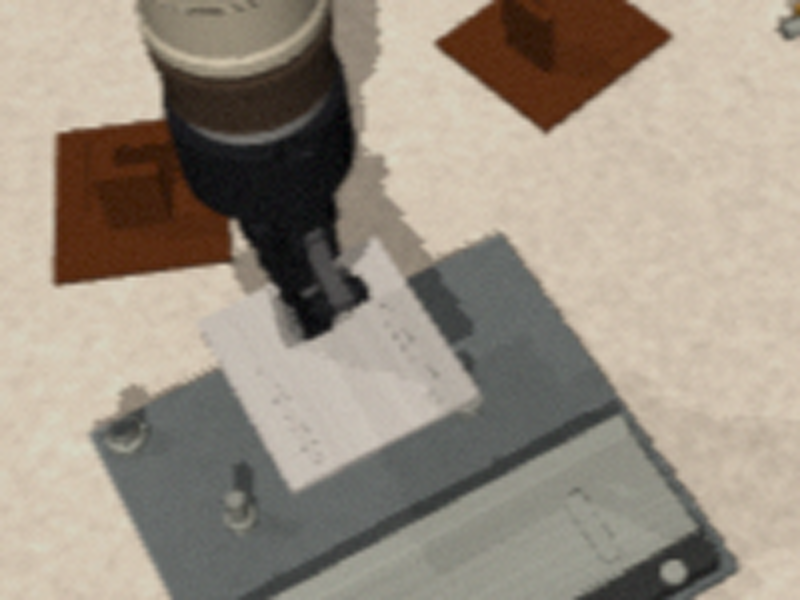

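The shield hangs level over the panel, roughly parallel to the lip. Its corners in the crop are (295,492), (480,398), (378,238) and (203,325), so I'll fit its pose in the hand from those.

Run:
```python
from h import *
np.set_printoptions(precision=4,suppress=True)
from scipy.optimize import least_squares
c=cam("scene"); px=np.array([(480,398),(295,492),(203,325),(378,238)])/4-.375+[180,150]
mod=np.array([(.055,.05),(.055,-.05),(-.055,-.05),(-.055,.05)])
def W(v): 
    a=v[2]; return np.c_[mod@np.array([[np.cos(a),-np.sin(a)],[np.sin(a),np.cos(a)]]).T+v[:2],np.full(4,v[3])]
r=least_squares(lambda v:(proj(c,W(v))-px).ravel(),[.54,-.18,-.1,.088]); print("free z",r.x[:2],np.degrees(r.x[2]),r.x[3],"res px",r.fun)
r=least_squares(lambda v:(proj(c,W(np.r_[v,.088]))-px).ravel(),[.54,-.18,-.1]); v=r.x; print("z fix",v[:2],np.degrees(v[2]),"res",r.fun)
o=bot.get_obs(); Y=np.radians(-5.628); Rp=np.array([[np.cos(Y),-np.sin(Y)],[np.sin(Y),np.cos(Y)]])
bay=np.array([.5551,-.1852]); print("shield org in bay",(v[:2]-bay)@Rp,"tab from TCP in bay axes",(v[:2]-o["eef_pos"][:2])@Rp-[.02,0],"yaw rel",np.degrees(v[2]-Y))
```

```text
free z [ 0.5352 -0.176 ] -6.134561318807093 0.07358110391480824 res px [ 0.2235 -0.236   0.0445 -0.1093 -0.4092 -0.2981  0.1355  0.6808]
z fix [ 0.5436 -0.1794] -6.143309414118359 res [ 0.9307 -0.1363 -0.1896  0.4783 -1.0746 -0.5658  0.3253  0.0382]
shield org in bay [-0.012   0.0046] tab from TCP in bay axes [0.0026 0.0032] yaw rel -0.5153094141183585
```

View pics/a3.png

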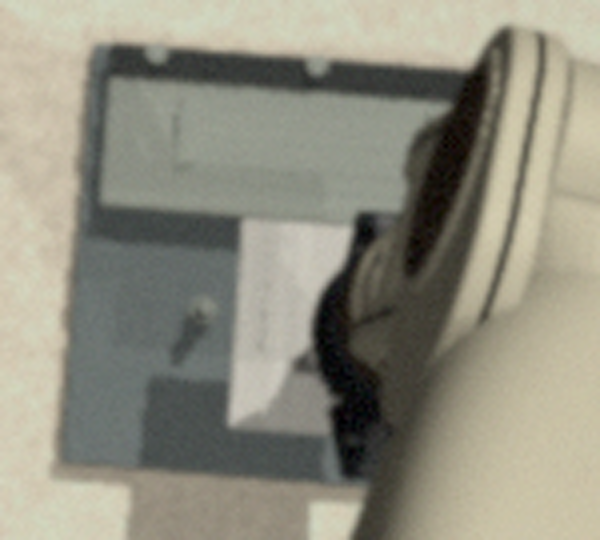

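The two views agree the shield is roughly 3–4 mm towards +y and about 0.4° off. I'll correct that and lower it to just above the panel.

```bash
python3 -m creep '[[[-3.5,0,8],[0,0,-0.005]],[[0,0,16],[0,0,0]],[[0,0,16],[0,0,0]],[[0,0,14],[0,0,0]],[[0,0,8],[0,0,0]],[[0,0,0],[0,0,0]],[[0,0,0],[0,0,0]]]'
python3 - <<'E'
from h import *
Y=np.radians(-5.628); Rp=np.array([[np.cos(Y),-np.sin(Y)],[np.sin(Y),np.cos(Y)]])
bay=np.array([.5551,-.1852])
delta(np.r_[bay+Rp@[-.035,0],.024],-5.63)
s=cam("scene")
cv2.imwrite("pics/b4.png",cv2.resize(s["image"][190:305,200:350],None,fx=5.2,fy=5.2,interpolation=cv2.INTER_CUBIC))
E
```

```text
clock: 9.55
eef_pos: [0.5208, -0.1851, 0.0367]
tool_rot: [0.741, 0.672, 0.0, 0.0]
ft_force: [0.1, -1.0, -1.3]
grip_width: 0.0073
grasp_force: 58.4
clock 9.55 tcp [ 0.5208 -0.1851  0.0367] yaw_y -5.56 toolz [ 9.e-04 -3.e-04 -1.e+00] shift [ 3.2 -0.9 12.7] turn z 0.0012 F [ 0.1 -1.  -1.3] w 7.3 g 58.4 j [-0.34  0.5  -0.15  0.92  0.    1.33]
```

View pics/b4.png

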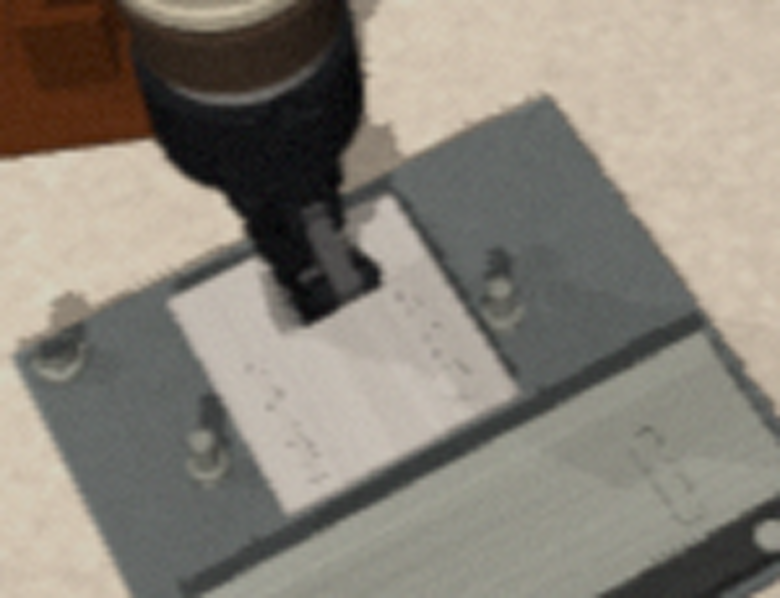

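The shield hovers between the studs with its front edge just short of the lip. Corners are (520,390), (290,514), (170,298), (393,192); stud tops are (498,286) and (201,436). I'll work out the offset in this same picture.

Run:
```python
from h import *
np.set_printoptions(precision=4,suppress=True)
from scipy.optimize import least_squares
c=cam("scene"); f=lambda p:np.array(p)/5.2-.404+[200,190]
px=f([(520,390),(290,514),(170,298),(393,192)])
mod=np.array([(.055,.05),(.055,-.05),(-.055,-.05),(-.055,.05)])
def W(v): 
    a=v[2]; return np.c_[mod@np.array([[np.cos(a),-np.sin(a)],[np.sin(a),np.cos(a)]]).T+v[:2],np.full(4,v[3])]
Y=np.radians(-5.628); Rp=np.array([[np.cos(Y),-np.sin(Y)],[np.sin(Y),np.cos(Y)]]); bay=np.array([.5551,-.1852])
for z in(.022,.026,.030):
    r=least_squares(lambda v:(proj(c,W(np.r_[v,z]))-px).ravel(),[.54,-.18,-.1]); v=r.x
    print(z,"yaw rel",np.degrees(v[2]-Y),"org in bay",(v[:2]-bay)@Rp,"rms",r.fun.std())
print("studs in bay",[(ray(c,f(p),.036)[:2]-bay)@Rp for p in((498,286),(201,436))])
print("lip in bay",[(ray(c,f(p),.027)[:2]-bay)@Rp for p in((705,335),(200,597))])
```

```text
0.022 yaw rel -0.27460953224711643 org in bay [-0.0161  0.0011] rms 0.18699379985018957
0.026 yaw rel -0.27624557184911513 org in bay [-0.0138  0.0005] rms 0.18963492694288422
0.03 yaw rel -0.27789579250925933 org in bay [-0.0116 -0.0001] rms 0.2572198878488329
studs in bay [array([0.0004, 0.0633]), array([-0.0006, -0.0654])]
lip in bay [array([0.0579, 0.1244]), array([ 0.0545, -0.0927])]
```

```bash
python3 -m creep '[[[-1,0,4],[0,0,-0.004]],[[0,0,4],[0,0,0]],[[0,0,2],[0,0,0]],[[0,0,0],[0,0,0]],[[0,0,0],[0,0,0]]]'
python3 -c "
from h import *
delta([.5208,-.186,.024],-5.63)"
```

```text
clock: 10.28
eef_pos: [0.5203, -0.1859, 0.0263]
tool_rot: [0.739, 0.673, 0.0, 0.0]
ft_force: [0.2, -0.2, -2.4]
grip_width: 0.0072
grasp_force: 58.4
clock 10.28 tcp [ 0.5203 -0.1859  0.0263] yaw_y -5.33 toolz [ 1.e-04 -0.e+00 -1.e+00] shift [-0.   0.5  2.3] turn z 0.0052 F [ 0.2 -0.2 -2.4] w 7.2 g 58.4 j [-0.34  0.51 -0.16  0.89  0.    1.32]
```

```bash
python3 -m creep '[[[0,0,1.5],[0,0,0]],[[0,0,0],[0,0,0]],[[0,0,0],[0,0,0]]]'; python3 -m creep '[[[0,0,1],[0,0,0]],[[0,0,0],[0,0,0]],[[0,0,0],[0,0,0]]]'
```

```text
clock: 10.65
eef_pos: [0.5203, -0.1859, 0.0248]
tool_rot: [0.739, 0.673, 0.0, 0.0]
ft_force: [-0.0, 0.1, -1.6]
grip_width: 0.0076
grasp_force: 58.4
clock: 11.02
eef_pos: [0.5204, -0.1859, 0.024]
tool_rot: [0.739, 0.673, 0.0, 0.0]
ft_force: [-0.1, -0.2, -0.3]
grip_width: 0.0075
grasp_force: 58.8
```

```bash
python3 -m creep '[[[0,0,0.6],[0,0,0]],[[0,0,0],[0,0,0]],[[0,0,0],[0,0,0]]]'; python3 -m creep '[[[0,0,0.6],[0,0,0]],[[0,0,0],[0,0,0]],[[0,0,0],[0,0,0]]]'
```

```text
clock: 11.4
eef_pos: [0.5204, -0.186, 0.024]
tool_rot: [0.739, 0.673, 0.0, 0.0]
ft_force: [-1.7, 1.5, 5.5]
grip_width: 0.0072
grasp_force: 59.5
clock: 11.78
eef_pos: [0.5204, -0.186, 0.024]
tool_rot: [0.739, 0.673, 0.0, 0.0]
ft_force: [-3.8, 0.8, 8.3]
grip_width: 0.007
grasp_force: 60.1
```

The shield is down on the panel at about 8 N. Next is the slide forward along tool y, in two parts with a force check between them.

```bash
python3 -m creep '[[[0,2,0],[0,0,0]],[[0,3,0],[0,0,0]],[[0,4,0],[0,0,0]],[[0,4,0],[0,0,0]],[[0,4,0],[0,0,0]],[[0,3,0],[0,0,0]],[[0,0,0],[0,0,0]],[[0,0,0],[0,0,0]]]'
python3 - <<'E'
from h import *
delta([.5208,-.186,.024],-5.63)
s=cam("scene")
cv2.imwrite("pics/b5.png",cv2.resize(s["image"][190:305,200:350],None,fx=5.2,fy=5.2,interpolation=cv2.INTER_CUBIC))
E
```

```text
clock: 12.78
eef_pos: [0.5386, -0.1878, 0.024]
tool_rot: [0.739, 0.673, -0.001, -0.001]
ft_force: [-8.1, 1.2, 13.2]
grip_width: 0.0073
grasp_force: 60.6
clock 12.78 tcp [ 0.5386 -0.1878  0.024 ] yaw_y -5.35 toolz [-2.1e-03 -2.0e-04 -1.0e+00] shift [  0.1 -17.9   0. ] turn z 0.0049 F [-8.1  1.2 13.2] w 7.3 g 60.6 j [-0.33  0.55 -0.11  0.91 -0.    1.33]
```

View pics/b5.png

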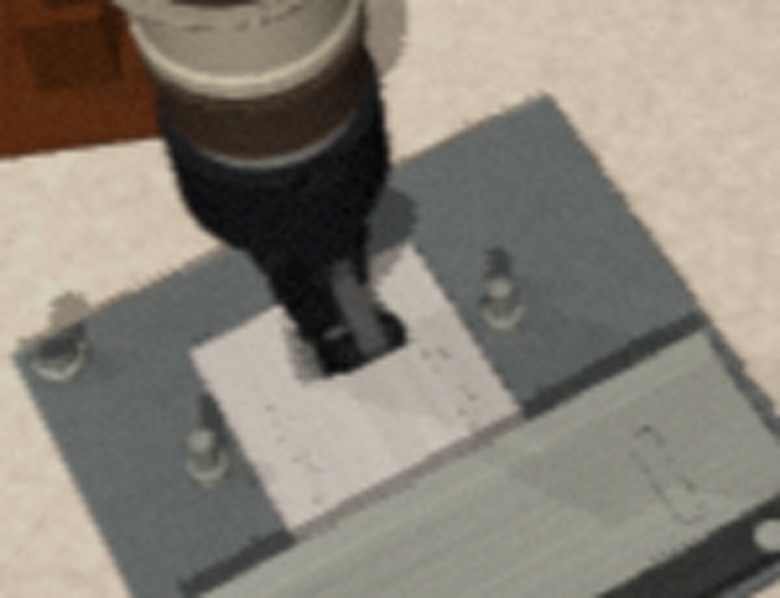

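The front edge is just at the lip and the shield is centred between the studs, with back corners at (190,350) and (410,243). I'll measure where it stands from its back edge.

Run:
```python
from h import *
np.set_printoptions(precision=4,suppress=True)
c=cam("scene"); f=lambda p:np.array(p)/5.2-.404+[200,190]
Y=np.radians(-5.628); Rp=np.array([[np.cos(Y),-np.sin(Y)],[np.sin(Y),np.cos(Y)]]); bay=np.array([.5551,-.1852])
B=[(ray(c,f(p),.014)[:2]-bay)@Rp for p in((190,350),(410,243))]; print("back corners",B,"front x",np.mean(B,0)[0]+.11)
print("TCP in bay",(bot.get_obs()["eef_pos"][:2]-bay)@Rp)
print("side edges near studs",[(ray(c,f(p),.014)[:2]-bay)@Rp for p in((507,390),(282,512))])
```

```text
back corners [array([-0.0505, -0.0512]), array([-0.0492,  0.0478])] front x 0.060131658774953294
TCP in bay [-0.0161 -0.0042]
side edges near studs [array([0.0318, 0.0485]), array([ 0.0328, -0.0507])]
```

```bash
python3 -m creep '[[[0,3,0],[0,0,0]],[[0,4,0],[0,0,0]],[[0,4,0],[0,0,0]],[[0,4,0],[0,0,0]],[[0,4,0],[0,0,0]],[[0,3,0],[0,0,0]],[[0,2,0],[0,0,0]],[[0,0,0],[0,0,0]],[[0,0,0],[0,0,0]],[[0,0,0],[0,0,0]]]'
python3 - <<'E'
from h import *
Y=np.radians(-5.628); Rp=np.array([[np.cos(Y),-np.sin(Y)],[np.sin(Y),np.cos(Y)]]); bay=np.array([.5551,-.1852])
delta(np.r_[bay+Rp@[.008,-.004],.024],-5.63)
print("TCP in bay",(bot.get_obs()["eef_pos"][:2]-bay)@Rp)
E
```

```text
clock: 14.12
eef_pos: [0.5625, -0.1901, 0.024]
tool_rot: [0.739, 0.673, -0.001, -0.001]
ft_force: [-6.9, 1.3, 10.5]
grip_width: 0.0073
grasp_force: 60.5
clock 14.12 tcp [ 0.5625 -0.1901  0.024 ] yaw_y -5.35 toolz [-2.1e-03 -2.0e-04 -1.0e+00] shift [ 0.1  0.1 -0. ] turn z 0.0049 F [-6.9  1.3 10.5] w 7.3 g 60.5 j [-0.33  0.59 -0.04  0.95 -0.    1.34]
TCP in bay [ 0.00787433 -0.00410502]
```

```bash
for i in 1; do python3 -m creep '[[[0,0,0.5],[0,0,0]],[[0,0,0],[0,0,0]],[[0,0,0],[0,0,0]],[[0,0,0],[0,0,0]]]'; python3 -m creep '[[[0,0,0],[0,0,0]]]' ; done
python3 - <<'E'
from h import *
for i in range(4):
    s=cam("scene"); o=bot.get_obs(); print(np.round(o["ft_force"],1),np.round(o["ft_torque"],2),np.round(o["eef_pos"],4))
cv2.imwrite("pics/b6.png",cv2.resize(s["image"][190:305,200:350],None,fx=5.2,fy=5.2,interpolation=cv2.INTER_CUBIC))
E
```

```text
clock: 14.62
eef_pos: [0.5625, -0.1901, 0.024]
tool_rot: [0.739, 0.673, -0.001, -0.001]
ft_force: [-8.1, 1.8, 13.9]
grip_width: 0.0072
grasp_force: 60.9
clock: 14.75
eef_pos: [0.5626, -0.1901, 0.024]
tool_rot: [0.739, 0.673, -0.001, -0.001]
ft_force: [-7.7, 1.2, 13.9]
grip_width: 0.0072
grasp_force: 60.9
[-9.5  1.  14. ] [ 0.31  1.47 -0.01] [ 0.5625 -0.1901  0.024 ]
[-8.6  1.1 14. ] [0.3  1.46 0.03] [ 0.5626 -0.1901  0.024 ]
[-9.5  1.4 14.9] [0.29 1.45 0.  ] [ 0.5625 -0.1901  0.024 ]
[-8.4  1.3 13.9] [0.27 1.55 0.04] [ 0.5626 -0.1901  0.024 ]
```

View pics/b6.png

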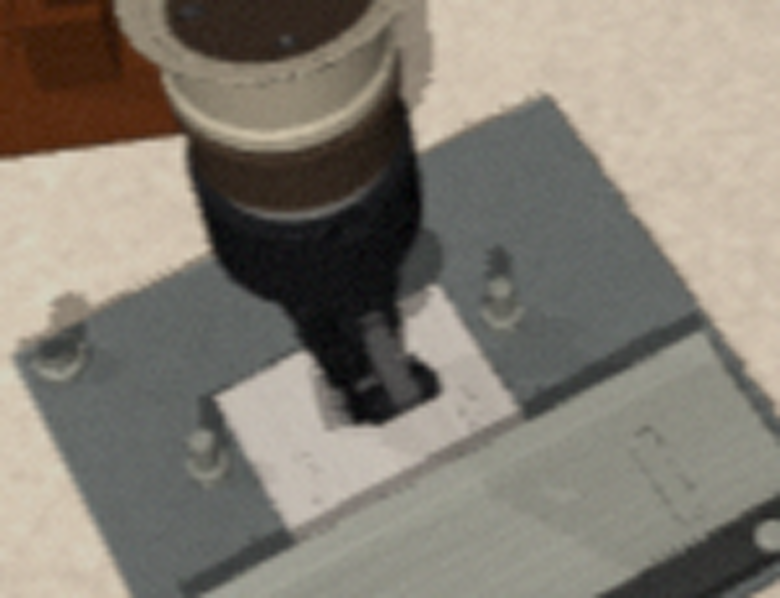

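The lip line is where it was before, from (200,597) to (705,335), so the plate has not lifted. The shield is tucked and square with back corners at (212,398) and (440,286), and the press is about 14–15 N. I'll check the depth, then hand in.

Run:
```python
from h import *
np.set_printoptions(precision=4,suppress=True)
c=cam("scene"); f=lambda p:np.array(p)/5.2-.404+[200,190]
Y=np.radians(-5.628); Rp=np.array([[np.cos(Y),-np.sin(Y)],[np.sin(Y),np.cos(Y)]]); bay=np.array([.5551,-.1852])
B=[(ray(c,f(p),.014)[:2]-bay)@Rp for p in((212,398),(440,286))]; fx=np.mean(B,0)[0]+.11; print(B,"front",fx,bot.get_obs()["ft_force"])
if .077<fx<.090: print(workorder.job_done())
```

```text
[array([-0.0261, -0.0528]), array([-0.0244,  0.0486])] front 0.08476968246859039 [-9.1162  0.9614 13.7411]
the job is handed in; nothing more can be done
None
```

The job is handed in at about 15 s of the 42 s: the shield is tucked about 3 cm under the lip (measured 3.0–3.2 cm), centred and square between the studs to about 1 mm, still gripped by its tab and pressed down at about 14 N, with the lapped plate showing no lift in the camera.

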